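Clamp the glued oak block in the seized screw press

ROBOT

A 6-joint arm with a two-finger parallel gripper is mounted at the origin on the work surface. World frame = base frame: x ahead of the robot, y to its left, z up, the work surface at z = 0. Lengths are in m, angles in rad, forces in N, time in s.
With the tool pointing down it reaches from about 0.275 to 0.725 m from the base axis. Payload 5.6 kg.
Tool frame: the origin (TCP) lies midway between the tips of the shut fingers; the grasp point (between the pads) lies 19 mm behind it; z points along the fingers, y is the line along which they close (so a half turn about z gives the same grasp; the last joint's range is limited). The gripper opens to 85 mm and grips with 20 to 120 N. Pads are 22 mm wide; open, the fingers measure 114 mm over their backs; the gripper's body (76 mm by 85 mm) begins 54 mm behind the grasp point. The pads swing forward as they close: fully open they stand 13 mm farther back than shut.
Start: joints at [1.557, 0.255, 0.108, 0, -1.424, -0.285], TCP at [0.162, 0.526, 0.231] pointing down, gripper open.
Joint ranges: [-2.95, 2.95], [-1.21, 1.97], [-1.09, 1.5], [-2.87, 1.71], [-2.94, -0.07], [-3.05, 3.05]. Speed limits (rad/s): [2.57, 2.57, 3.14, 3.14, 3.14, 3.14].

INTERFACE

Orientations are given as a unit quaternion [x, y, z, w].
In Python, from plant import bot gives the robot as it stands.
- The arm moves only by the tool play_rows, never from a script. Its argument "commands" is a list of rows, each an object of numbers: "tx", "ty", "tz": the shift along the tool's x, y, z in cm; "twist": the turn about the tool's z in units of 5 degrees (1.0 is 5 degrees); "jaw": the finger opening in cm, from 0 to 8.54. In form: [{"tx": .., "ty": .., "tz": .., "twist": .., "jaw": ..}, ...]. A call has 1 to 20 rows; each row shifts and turns the commanded pose from where the row before left it, along the tool's axes as they then stand; what a row does not reach is not made up. A row lasts 1/12 s, in which the tool goes at most 41.7 mm and 7.16 degrees, less where a joint would pass 70% of its speed; a pose out of reach is approached as far as the arm can. A call with a gripper value outside its range is refused whole. The fingers move at their own pace and stop on an object; the grip force is fixed at half the most. Time passes only in rows, so rows that do not move let the fingers close. It gives the time, the measured TCP pose, the force, the opening and the grip force at its end, in the units of the state.
- bot.get_obs(): the state, without advancing time (a new reading comes with each control period).
- bot.snapshot(name): name is "scene" or "top" or "wrist"; returns (picture, depth): 384x512x3 uint8, red, green, blue; 384x512 float32, m along the optical axis (not along the pixel's ray), 0 where there is no reading.
- bot.camera_model(name): a dict with "fx", "fy", "cx", "cy" (pixels), "view" (4x4, takes a point from world to camera coordinates). Camera axes: x right, y up, looking along -z (the intrinsics and any distortion apply to the point x, -y, -z); pixel columns grow to the right and rows downward; lengths in m; the calibration is good to about 2 mm. A picture is of the moment at which its call begins: read the wrist's pose just before it. camera_model takes no time and is no camera call; for the wrist camera it gives the pose at the moment of the call.
- bot.finish_job(): hands the job in; it is judged then, once.
The state is a dict: "clock": time; "joint_pos": joint angles; "qd": joint speeds; "tau": joint torques, N m; "position": TCP position; "tool_rot": TCP orientation; "contact_force": force on the tool from outside, world axes, zero at the start; "wrist_torque": the same for the moment, N m; "width": opening from 0.0 (shut) to 1.0 (fully open); "gripper_force": force on a finger pad.
Only numpy, scipy, OpenCV 4.12 (cv2) and the standard library are available. Lean on these libraries where they do the work, as an engineer would, in place of code of your own. Each camera call takes 0.05 s, during which the arm holds its last target. There are 200 camera calls.

TASK

First push the long glued oak block that lies in the iron screw press fully home, flat against the fence at its back. Then break the press's seized star knob loose with a short firm twist clockwise and wind it on, by feel, until the pad has come down and holds the block snugly, no tighter than a gentle hand would: never crush the fresh joint. Let go, leave the block clamped, and do not disturb the oak offcut and the cork bung beside the press.

Things in the scene. Friction and masses are not known exactly. Their poses are not given: they have to be found in the camera images.
- press: dark cast-iron screw press bolted to the bench: bed, column, arm and screw. Origin: on the bench, under the screw axis; z up, x from its open front (-x) to its back (+x).
- bed: the bed of the press, same origin and axes as the press: base plate x -170 to +130 mm, 130 mm wide, top at z = 20 mm, on which the block lies; two low rails guide the block: inner faces at y = +-29 mm, x -60 to +70 mm, tops at z = 34 mm; and the fence.
- fence (a point): middle of the front face of the press's back fence (press frame x = +70, z = 35 mm; axes as the press's). The fence is 110 mm wide and reaches from z = 20 to 50 mm. A column 50 mm wide stands behind it.
- nose (a point): front end of the press's overhead arm (press frame x = -24, z = 143 mm). The arm is 44 mm wide, underside at z = 128, top at z = 158 mm, runs back from here to the column and carries the screw.
- block: the workpiece: two oak laths glued together (dark seam round the middle), 170 (x) by 50 by 40 mm high, about 0.3 kg, loose on the base plate between the rails. Origin: centre of its underside. Its back end starts 25 to 50 mm short of the fence, its x within a few degrees of the press's. Fully home, its origin is at x = -15 mm and its front end at x = -100 mm in the press's frame.
- knob_grip (a point): on the vertical axis of the black six-lobed star knob on top of the press, at the height to grip, 195 mm above the bench. Lobes stand from z = 178 to 208 mm, each 17 mm wide, 54 mm across from one flat end to the facing one; one pair of ends lies along the point's x axis, others every 60 degrees; the point turns with the knob. Under it a steel collar, 42 mm diameter, top z = 174 mm.
- knob (a joint): turn of the knob, rad: 0 at the start, grows clockwise seen from above, at most 5.2. Seized: breaking loose takes a short twist of 0.7 to 0.9 N m (grip it with about 40 N), easing over the first 0.4 rad; then it turns freely with about 0.2 N m and stays where it is left. Clockwise lowers the pad 3.2 mm per rad; counter-clockwise raises it.
- screw_axis (a point): fixed point on the screw axis, 100 mm above the bench. Here hangs the pad, a steel disc of 38 mm diameter, 10 mm thick. Its starting height varies: it meets the block between 1.0 and 2.4 rad of knob turn. From first touch a spring in it adds about 45 N on the block and 0.14 N m on the knob per rad; about half a rad past touch is snug, 1.5 rad crushes.
- offcut: oak offcut like the block but only 100 mm long, lying on the bench beside the press; origin at the centre of its underside; leave it alone
- bung: tapered cork bung, 62 mm wide at the top, 45 mm high, standing on the bench beside the press; origin under its centre; leave it alone

How it is judged:
On the way, in this order (a step that is already met when the one before it is completed fails the run):
1. the block is pushed home against the fence while the knob is still seized (x of block in the frame of press above -0.018 m and angle between the x axis of block and the x axis of press, either way round below 0.045 rad and value of joint knob below 0.2 rad), for 0.2 s.
2. the seized knob has been broken loose (turned past 0.6 rad) (value of joint knob above 0.6 rad), for 0.05 s.
3. the pad holds the block snugly (x of block in the frame of press above -0.018 m and angle between the x axis of block and the x axis of press, either way round below 0.045 rad and contact force between block and bed between 10 and 52 N), for 0.3 s.
At the end, for the whole second after the job is handed in: The block lies home against the fence (within 3 mm and 2.5 degrees), at rest and still clamped: it presses on the bed with 10 to 52 N (its own weight of about 3 N included), and the knob is released and at rest (all of step 3 and velocity of joint knob between -0.05 and 0.05 rad/s and linear speed of block below 0.01 m/s); the robot touches nothing.
It fails at once if the block is pressed on the bed of the press with more than 70 N (joint crushed) (contact force between block and bed above 70 N).
It fails at once if a bystander (offcut or bung) is moved more than 20 mm (distance of any of offcut, bung from where it was at the start of the episode above 0.02 m).
It also fails if it takes over 72 s, if anything falls off the work surface, if the arm or the gripper's body presses on something with over 40 N, if the wrist force passes 120 N, or if a joint passes its speed limit or range.

## Working session

There is one attempt and no reset: what is moved stays moved. The work goes in short steps, Python scripts to look and compute and a tool call to move; the robot and the scene stay as the last step left them, time stands still between calls to the robot, and variables do not carry over. Pictures are saved under pics/ and viewed, at most 10 in all, crops included, and the job is handed in when it is done.

Besides the shell and the picture viewer there is one more tool, called as name(argument=value, ...), one argument or row to a line, values as JSON. play_rows: Moves the arm, as the interface text tells. Its arguments: {"type":"object","properties":{"commands":{"type":"array"}},"required":["commands"]}

```bash
mkdir -p pics; ls
python3 - <<'E'
from plant import bot
import cv2,numpy as np
o=bot.get_obs();print(o)
for n in("scene","top"):
    p,d=bot.snapshot(n);m=bot.camera_model(n);print(n,m)
    cv2.imwrite(f"pics/{n}0.png",p[:,:,::-1]);np.savez(f"{n}0.npz",p=p,d=d,**m)
E
```

```text
pics
{'clock': 0.0, 'joint_pos': array([ 1.55663238e+00,  2.55722663e-01,  1.06973481e-01, -4.24737400e-04,
       -1.42389555e+00, -2.84616821e-01]), 'qd': array([ 4.76069392e-04, -6.87998449e-04,  3.51623129e-04, -2.64431623e-05,
        1.61295727e-06, -4.91086558e-04]), 'tau': array([ 1.34629114e-03, -3.86625481e+01,  2.37938672e+01,  5.36542296e+00,
       -6.21298575e-03, -1.54552147e-06]), 'position': array([0.16170224, 0.52516572, 0.23040397]), 'tool_rot': array([ 9.88856894e-01, -1.48866200e-01, -8.35389187e-05,  9.44083215e-04]), 'contact_force': array([-0.92806267,  0.34294001,  0.29011524]), 'wrist_torque': array([-0.00722316,  0.01055885, -0.01149801]), 'gripper_force': 0.0, 'width': 1.0025654897658036}
scene {'fx': 387.107110355041, 'fy': 387.107110355041, 'cx': 253.1260367385161, 'cy': 202.28397249056798, 'view': array([[ 0.81162243,  0.58400939, -0.01421495, -0.54372633],
       [-0.47740943,  0.67710668,  0.56000605,  0.19278486],
       [ 0.33667383, -0.44772712,  0.82836656, -1.02935084],
       [ 0.        ,  0.        ,  0.        ,  1.        ]])}
top {'fx': 353.94028903275427, 'fy': 353.94028903275427, 'cx': 253.70579533877674, 'cy': 194.9498322813253, 'view': array([[ 0.01674487, -0.99980372,  0.01058877,  0.02367713],
       [ 0.9870466 ,  0.01821935,  0.15939596, -0.66755996],
       [-0.15955759,  0.00778254,  0.98715794, -0.7763725 ],
       [ 0.        ,  0.        ,  0.        ,  1.        ]])}
```

View pics/scene0.png

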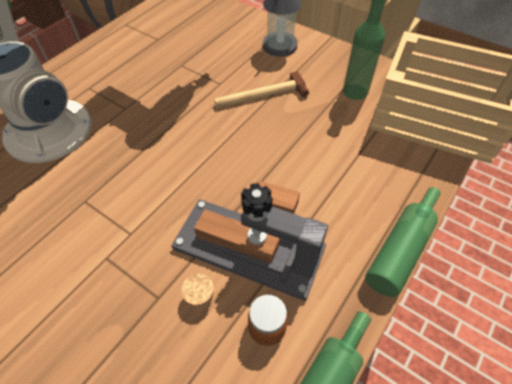

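View pics/top0.png

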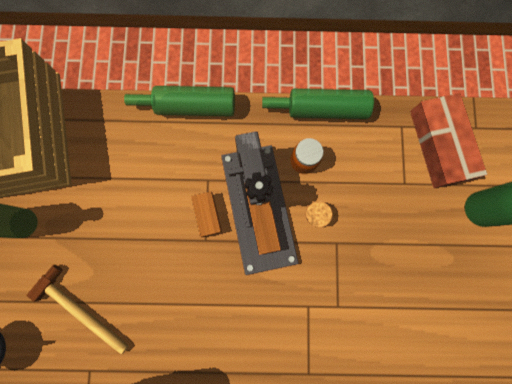

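The scene view shows the press near (250,245) with its front toward the robot, knob at (257,198), the offcut behind it and the bung at (197,288). In the top view the knob is at (259,186), the block's front end at (267,250), the bung at (319,214) and the offcut at (206,214). There is also a jar at (308,153).

```bash
cat > h.py <<'E'
import numpy as np,cv2
def cloud(f):
    z=np.load(f);d=z['d'];v,u=np.mgrid[:384,:512]
    X=np.stack([(u-z['cx'])/z['fx']*d,-(v-z['cy'])/z['fy']*d,-d,np.ones_like(d)],-1)
    return z['p'],d,(X@np.linalg.inv(z['view']).T)[...,:3]
E
python3 - <<'E'
from h import *
for n in("top","scene"):
    p,d,P=cloud(n+"0.npz");x,y,z=P[...,0],P[...,1],P[...,2]
    roi=(d>0)&(x>.3)&(x<.8)&(y>-.2)&(y<.25)
    print(n,'bench z',np.median(z[roi&(abs(z)<.012)]))
    sat=p.max(-1).astype(int)-p.min(-1); dark=(p.max(-1)<110)&(sat<35)
    def rect(m,t):
        m=roi&m
        k,l,s,c=cv2.connectedComponentsWithStats(m.astype('u1'))
        i=1+np.argmax(s[1:,4]);m=l==i;q=P[m][:,:2]
        print(t,s[i].tolist(),cv2.minAreaRect((q*1000).astype('f4')),'med',np.median(P[m],0).round(4))
        return m
    rect((z>.012)&(dark|(z>.05)),'press')
    rect((z>.012)&(z<.028)&dark,'base')
    rect((z>.05)&(z<.07)&(sat>40),'block')
    rect((z>.135)&(z<.165),'arm')
    m=rect((z>.198)&(z<.22),'knob')
    c=cv2.minEnclosingCircle((P[m][:,:2]*1000).astype('f4'));print(c)
    rect((z>.028)&(z<.05)&(sat>40)&(y>.08 if n=='top' else y>.0),'offcut')
    rect((z>.03)&(z<.055)&(sat>40)&(y<-.02),'bung?')
b=np.load('top0.npz')['p'][120:285,180:350,::-1]
cv2.imwrite('pics/c.png',cv2.resize(b,None,fx=3.5,fy=3.5,interpolation=cv2.INTER_CUBIC))
E
```

```text
top bench z 7.53587634063635e-05
press [222, 131, 76, 144, 6598] ((641.287109375, 22.455490112304688), (296.9310607910156, 129.10317993164062), 12.73095989227295) med [0.6404 0.0271 0.0267]
base [222, 146, 76, 129, 3309] ((640.989990234375, 22.38836669921875), (296.32183837890625, 129.10317993164062), 12.730962753295898) med [0.5985 0.0152 0.0201]
block [247, 196, 33, 58, 1082] ((602.7481689453125, 12.338188171386719), (135.51739501953125, 50.157875061035156), 12.870556831359863) med [0.5917 0.0104 0.06  ]
arm [235, 131, 31, 50, 971] ((736.4320068359375, 44.83808898925781), (101.50437927246094, 49.940792083740234), 12.924985885620117) med [0.7399 0.046  0.1579]
knob [245, 172, 28, 28, 551] ((661.4658813476562, 27.97907829284668), (53.083534240722656, 51.342227935791016), 5.704728603363037) med [0.6603 0.0285 0.2091]
((661.5887451171875, 27.75745964050293), 27.217073440551758)
offcut [191, 191, 30, 46, 901] ((624.2183837890625, 148.9477996826172), (100.03570556640625, 50.3519401550293), 15.324505805969238) med [0.6237 0.1483 0.0399]
bung? [306, 201, 26, 26, 524] ((627.3167114257812, -
[... 629 characters left out ...]
91]
arm [241, 207, 88, 46, 1975] ((710.9511108398438, 36.77625274658203), (150.99481201171875, 50.276466369628906), 14.246585845947266) med [0.7294 0.0328 0.1567]
knob [241, 183, 32, 30, 669] ((661.9551391601562, 26.752273559570312), (53.533023834228516, 51.06643295288086), 75.96283721923828) med [0.6638 0.0237 0.2082]
((661.4151611328125, 26.87857437133789), 27.546375274658203)
offcut [257, 181, 43, 31, 588] ((623.5419311523438, 148.789306640625), (100.22928619384766, 51.15387725830078), 13.61031436920166) med [0.6427 0.1549 0.039 ]
bung? [182, 274, 32, 32, 817] ((626.9146118164062, -118.91145324707031), (59.13710021972656, 60.1128044128418), 37.22692108154297) med [ 0.6286 -0.1203  0.0443]
```

View pics/c.png

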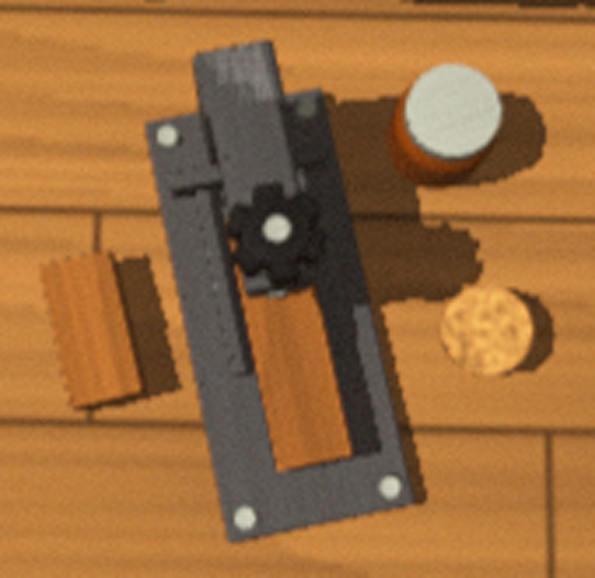

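The press yaw is about 12.75°, with its axis at about (0.661, 0.027). The block is about 29 mm short of the fence. I'll move to the front of the press with the jaw at 2 cm, which gives two points of contact.

play_rows(
  commands=[
    {"twist": -1.2, "jaw": 2},
    {"twist": -1.2, "jaw": 2},
    {"twist": -1.2, "jaw": 2},
    {"twist": -1.2, "jaw": 2},
    {"twist": -1.17, "jaw": 2},
    {"jaw": 2},
  ],
)

```text
schema error: expected keys tx, ty, tz, twist, jaw
```

play_rows(
  commands=[
    {"tx": 1.09, "ty": 2.99, "jaw": 2},
    {"tx": 1.09, "ty": 2.99, "jaw": 2},
    {"tx": 1.09, "ty": 2.99, "jaw": 2},
    {"tx": 1.09, "ty": 2.99, "jaw": 2},
    {"tx": 1.09, "ty": 2.99, "jaw": 2},
    {"tx": 1.09, "ty": 2.99, "jaw": 2},
    {"tx": 1.09, "ty": 2.99, "jaw": 2},
    {"tx": 1.09, "ty": 2.99, "jaw": 2},
    {"tx": 1.09, "ty": 2.99, "jaw": 2},
    {"tx": 1.09, "ty": 2.99, "jaw": 2},
    {"tx": 1.09, "ty": 2.99, "jaw": 2},
    {"tx": 1.09, "ty": 2.99, "jaw": 2},
    {"tx": 1.09, "ty": 2.99, "jaw": 2},
    {"tx": 1.09, "ty": 2.99, "jaw": 2},
    {"tx": 1.09, "ty": 2.99, "jaw": 2},
    {"tx": 1.09, "ty": 2.99, "jaw": 2},
    {"tx": 1.09, "ty": 2.99, "jaw": 2},
    {"tx": 1.09, "ty": 2.99, "jaw": 2},
    {"tx": 1.09, "ty": 2.99, "jaw": 2},
    {"tx": 1.0, "ty": 2.99, "jaw": 2},
  ],
)

```text
schema error: expected keys tx, ty, tz, twist, jaw
```

play_rows(
  commands=[
    {"jaw": 2},
    {"jaw": 2},
    {"jaw": 2},
  ],
)

```text
schema error: expected keys tx, ty, tz, twist, jaw
```

play_rows(
  commands=[
    {"tx": 0, "ty": 0, "tz": 0, "twist": -1.2, "jaw": 2},
    {"tx": 0, "ty": 0, "tz": 0, "twist": -1.2, "jaw": 2},
    {"tx": 0, "ty": 0, "tz": 0, "twist": -1.2, "jaw": 2},
    {"tx": 0, "ty": 0, "tz": 0, "twist": -1.2, "jaw": 2},
    {"tx": 0, "ty": 0, "tz": 0, "twist": -1.17, "jaw": 2},
    {"tx": 0, "ty": 0, "tz": 0, "twist": 0, "jaw": 2},
  ],
)

```text
clock: 0.6
position: [0.1618, 0.5254, 0.2308]
tool_rot: [0.994, 0.113, -0.0, 0.001]
contact_force: [-0.1, 0.6, 0.9]
width: 0.239
gripper_force: 0.0
```

play_rows(
  commands=[
    {"tx": 1.09, "ty": 2.99, "tz": 0, "twist": 0, "jaw": 2},
    {"tx": 1.09, "ty": 2.99, "tz": 0, "twist": 0, "jaw": 2},
    {"tx": 1.09, "ty": 2.99, "tz": 0, "twist": 0, "jaw": 2},
    {"tx": 1.09, "ty": 2.99, "tz": 0, "twist": 0, "jaw": 2},
    {"tx": 1.09, "ty": 2.99, "tz": 0, "twist": 0, "jaw": 2},
    {"tx": 1.09, "ty": 2.99, "tz": 0, "twist": 0, "jaw": 2},
    {"tx": 1.09, "ty": 2.99, "tz": 0, "twist": 0, "jaw": 2},
    {"tx": 1.09, "ty": 2.99, "tz": 0, "twist": 0, "jaw": 2},
    {"tx": 1.09, "ty": 2.99, "tz": 0, "twist": 0, "jaw": 2},
    {"tx": 1.09, "ty": 2.99, "tz": 0, "twist": 0, "jaw": 2},
    {"tx": 1.09, "ty": 2.99, "tz": 0, "twist": 0, "jaw": 2},
    {"tx": 1.09, "ty": 2.99, "tz": 0, "twist": 0, "jaw": 2},
    {"tx": 1.09, "ty": 2.99, "tz": 0, "twist": 0, "jaw": 2},
    {"tx": 1.09, "ty": 2.99, "tz": 0, "twist": 0, "jaw": 2},
    {"tx": 1.09, "ty": 2.99, "tz": 0, "twist": 0, "jaw": 2},
    {"tx": 1.09, "ty": 2.99, "tz": 0, "twist": 0, "jaw": 2},
    {"tx": 1.09, "ty": 2.99, "tz": 0, "twist": 0, "jaw": 2},
    {"tx": 1.09, "ty": 2.99, "tz": 0, "twist": 0, "jaw": 2},
    {"tx": 1.09, "ty": 2.99, "tz": 0, "twist": 0, "jaw": 2},
    {"tx": 1.0, "ty": 2.99, "tz": 0, "twist": 0, "jaw": 2},
  ],
)

```text
clock: 2.27
position: [0.5059, -0.0114, 0.231]
tool_rot: [0.994, 0.109, -0.0, -0.0]
contact_force: [0.1, 0.1, 0.8]
width: 0.238
gripper_force: 0.0
```

play_rows(
  commands=[
    {"tx": 0, "ty": 0, "tz": 0, "twist": 0, "jaw": 2},
    {"tx": 0, "ty": 0, "tz": 0, "twist": 0, "jaw": 2},
    {"tx": 0, "ty": 0, "tz": 0, "twist": 0, "jaw": 2},
  ],
)

```text
clock: 2.52
position: [0.5051, -0.0098, 0.2309]
tool_rot: [0.994, 0.11, -0.0, -0.0]
contact_force: [-0.6, 0.1, -0.1]
width: 0.237
gripper_force: 0.0
```

play_rows(
  commands=[
    {"tx": 0, "ty": 0, "tz": 2.8, "twist": 0, "jaw": 2},
    {"tx": 0, "ty": 0, "tz": 2.8, "twist": 0, "jaw": 2},
    {"tx": 0, "ty": 0, "tz": 2.8, "twist": 0, "jaw": 2},
    {"tx": 0, "ty": 0, "tz": 2.8, "twist": 0, "jaw": 2},
    {"tx": 0, "ty": 0, "tz": 2.8, "twist": 0, "jaw": 2},
    {"tx": 0, "ty": 0, "tz": 2.8, "twist": 0, "jaw": 2},
    {"tx": 0, "ty": 0, "tz": 1.8, "twist": 0, "jaw": 2},
    {"tx": 0, "ty": 0, "tz": 0.8, "twist": 0, "jaw": 2},
    {"tx": 0, "ty": 0, "tz": 0, "twist": 0, "jaw": 2},
  ],
)

```text
clock: 3.27
position: [0.5039, -0.0092, 0.0359]
tool_rot: [0.994, 0.111, -0.002, 0.0]
contact_force: [0.0, -0.8, 1.5]
width: 0.235
gripper_force: 0.0
```

play_rows(
  commands=[
    {"tx": 0.5, "ty": 0, "tz": 0, "twist": 0, "jaw": 2},
    {"tx": 0.5, "ty": 0, "tz": 0, "twist": 0, "jaw": 2},
    {"tx": 0.4, "ty": 0, "tz": 0, "twist": 0, "jaw": 2},
    {"tx": 0.4, "ty": 0, "tz": 0, "twist": 0, "jaw": 2},
    {"tx": 0.4, "ty": 0, "tz": 0, "twist": 0, "jaw": 2},
    {"tx": 0.4, "ty": 0, "tz": 0, "twist": 0, "jaw": 2},
    {"tx": 0.4, "ty": 0, "tz": 0, "twist": 0, "jaw": 2},
    {"tx": 0.4, "ty": 0, "tz": 0, "twist": 0, "jaw": 2},
    {"tx": 0.4, "ty": 0, "tz": 0, "twist": 0, "jaw": 2},
    {"tx": 0.4, "ty": 0, "tz": 0, "twist": 0, "jaw": 2},
  ],
)

```text
clock: 4.1
position: [0.5466, -0.0006, 0.0373]
tool_rot: [0.994, 0.111, -0.0, 0.0]
contact_force: [-2.9, -0.7, 2.2]
width: 0.236
gripper_force: 1.5
```

play_rows(
  commands=[
    {"tx": 0.2, "ty": 0, "tz": 0, "twist": 0, "jaw": 2},
    {"tx": 0.2, "ty": 0, "tz": 0, "twist": 0, "jaw": 2},
  ],
)

```text
clock: 4.27
position: [0.5505, 0.0003, 0.0372]
tool_rot: [0.994, 0.111, -0.0, 0.0]
contact_force: [-2.2, -0.0, 2.7]
width: 0.236
gripper_force: 1.6
```

play_rows(
  commands=[
    {"tx": 0.15, "ty": 0, "tz": 0, "twist": 0, "jaw": 2},
    {"tx": 0.15, "ty": 0, "tz": 0, "twist": 0, "jaw": 2},
  ],
)

```text
clock: 4.43
position: [0.5531, 0.001, 0.0372]
tool_rot: [0.994, 0.111, -0.0, 0.0]
contact_force: [-8.8, -1.6, 5.3]
width: 0.236
gripper_force: 4.2
```

play_rows(
  commands=[
    {"tx": 0.15, "ty": 0, "tz": 0, "twist": 0, "jaw": 2},
    {"tx": 0.15, "ty": 0, "tz": 0, "twist": 0, "jaw": 2},
  ],
)

```text
clock: 4.6
position: [0.553, 0.0008, 0.0368]
tool_rot: [0.994, 0.111, -0.003, 0.0]
contact_force: [-14.0, -1.8, 10.7]
width: 0.23
gripper_force: 7.1
```

play_rows(
  commands=[
    {"tx": 0.15, "ty": 0, "tz": 0, "twist": 0, "jaw": 2},
    {"tx": 0.15, "ty": 0, "tz": 0, "twist": 0, "jaw": 2},
    {"tx": 0, "ty": 0, "tz": 0, "twist": 0, "jaw": 2},
    {"tx": 0, "ty": 0, "tz": 0, "twist": 0, "jaw": 2},
  ],
)

```text
clock: 4.93
position: [0.553, 0.0007, 0.0363]
tool_rot: [0.994, 0.11, -0.006, 0.001]
contact_force: [-18.5, -2.4, 12.9]
width: 0.232
gripper_force: 9.2
```

play_rows(
  commands=[
    {"tx": -0.5, "ty": 0, "tz": 0, "twist": 0, "jaw": 2},
    {"tx": -1.5, "ty": 0, "tz": 0, "twist": 0, "jaw": 2},
    {"tx": -2, "ty": 0, "tz": 0, "twist": 0, "jaw": 2},
    {"tx": 0, "ty": 0, "tz": -4, "twist": 0, "jaw": 2},
    {"tx": 0, "ty": 0, "tz": -4, "twist": 0, "jaw": 2},
    {"tx": 0, "ty": 0, "tz": -4, "twist": 0, "jaw": 4},
    {"tx": 0, "ty": 0, "tz": -4, "twist": 0, "jaw": 8.5},
    {"tx": 0, "ty": 0, "tz": -4, "twist": 0, "jaw": 8.5},
    {"tx": 0, "ty": 0, "tz": -4, "twist": 0, "jaw": 8.5},
    {"tx": 0, "ty": 0, "tz": -3, "twist": 0, "jaw": 8.5},
    {"tx": 0, "ty": 0, "tz": 0, "twist": 0, "jaw": 8.5},
    {"tx": 0, "ty": 0, "tz": 0, "twist": 0, "jaw": 8.5},
  ],
)

```text
clock: 5.93
position: [0.5217, -0.006, 0.3097]
tool_rot: [0.994, 0.111, 0.003, -0.001]
contact_force: [0.8, 0.7, -1.0]
width: 0.993
gripper_force: 0.0
```

Run:
```python
from plant import bot
from h import *
for n in("top","scene","wrist"):
    m=bot.camera_model(n);p,d=bot.snapshot(n)
    np.savez(f"{n}1.npz",p=p,d=d,**m)
    if n=="wrist": cv2.imwrite("pics/w1.png",p[:,:,::-1])
    p,d,P=cloud(n+"1.npz");x,y,z=P[...,0],P[...,1],P[...,2]
    roi=(d>0)&(x>.3)&(x<.8)&(y>-.2)&(y<.25);sat=p.max(-1).astype(int)-p.min(-1)
    m=roi&(z>.05)&(z<.07)&(sat>40);k,l,s,c=cv2.connectedComponentsWithStats(m.astype('u1'))
    q=P[l==1+np.argmax(s[1:,4])] if k>1 else P[:0].reshape(-1,3);
    if len(q): print(n,cv2.minAreaRect((q[:,:2]*1000).astype('f4')))
    k=P[roi&(z>.203)&(z<.214)&(np.hypot(x-.661,y-.027)<.035)]
    if len(k)<20: continue
    c=np.array(cv2.minEnclosingCircle((k[:,:2]*1000).astype('f4'))[0])/1000
    for c in (c,np.array([.661,.027])):
        r=k[:,:2]-c;a=np.arctan2(r[:,1],r[:,0]);R=np.hypot(*r.T);w=R>.021
        f=np.exp(6j*a[w]).mean();print('knob',n,c,np.degrees(np.angle(f)/6),abs(f),w.sum(),R.max())
o=bot.get_obs();print(o['position'],o['joint_pos'],o['wrist_torque'])
```

```text
top ((640.6487426757812, 20.783687591552734), (58.93531036376953, 49.66486740112305), 12.72604751586914)
knob top [0.66177332 0.0280013 ] 12.458737431961982 0.37693614835508343 171 0.02735615381715576
knob top [0.661 0.027] 12.776535017950716 0.37326774168442434 168 0.028095907874599414
scene ((647.24853515625, 21.309432983398438), (169.66461181640625, 51.86061477661133), 12.133133888244629)
knob scene [0.66106464 0.02708286] 12.67215276350694 0.3717254186419253 205 0.027412584677646148
knob scene [0.661 0.027] 12.806884234147363 0.37265678194254803 203 0.027439411509493788
wrist ((608.2243041992188, 14.207550048828125), (87.19898223876953, 49.42490005493164), 12.74150276184082)
knob wrist [0.6529425  0.02653228] -17.084140475680456 0.453657623460615 240 0.025863721858085935
knob wrist [0.661 0.027] 10.033361389229041 0.37340489454818043 646 0.028349954401603213
[ 0.51992183 -0.00629164  0.30611889] [ 2.89033888e-01  1.86088014e-01  2.07007691e-01 -4.91471728e-04
 -1.59306818e+00  1.50408623e+00] [-0.01612348 -0.00161615  0.03616364]
```

View pics/w1.png

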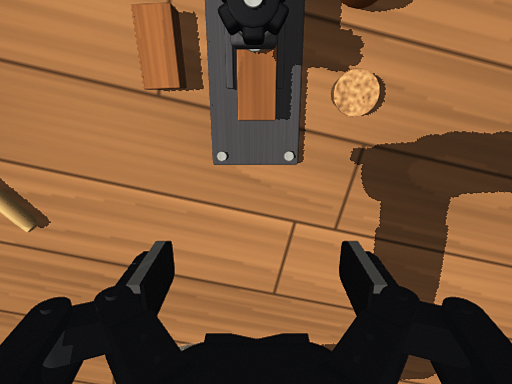

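The block is home, with press x about -14.7 mm. In the wrist view it lies under the arm at (257,85), and the knob is at (253,10). The knob's lobe pairs lie at 12.7° + 60k, so I'll grip at tool yaw 42.75°. That leaves plenty of clockwise range on the last joint.

play_rows(
  commands=[
    {"tx": 2.42, "ty": -0.03, "tz": 0, "twist": 0, "jaw": 8.5},
    {"tx": 2.42, "ty": -0.03, "tz": 0, "twist": 0, "jaw": 8.5},
    {"tx": 2.42, "ty": -0.03, "tz": 0, "twist": 0, "jaw": 8.5},
    {"tx": 2.42, "ty": -0.03, "tz": 0, "twist": 0, "jaw": 8.5},
    {"tx": 2.42, "ty": -0.02, "tz": 0, "twist": 0, "jaw": 8.5},
    {"tx": 2.4, "ty": -0.02, "tz": 0, "twist": 0, "jaw": 8.5},
    {"tx": 0, "ty": 0, "tz": 0, "twist": -1.2, "jaw": 8.5},
    {"tx": 0, "ty": 0, "tz": 0, "twist": -1.2, "jaw": 8.5},
    {"tx": 0, "ty": 0, "tz": 0, "twist": -1.2, "jaw": 8.5},
    {"tx": 0, "ty": 0, "tz": 0, "twist": -1.2, "jaw": 8.5},
    {"tx": 0, "ty": 0, "tz": 0, "twist": -1.2, "jaw": 8.5},
    {"tx": 0, "ty": 0, "tz": 0, "twist": 0, "jaw": 8.5},
    {"tx": 0, "ty": 0, "tz": 0, "twist": 0, "jaw": 8.5},
    {"tx": 0, "ty": 0, "tz": 0, "twist": 0, "jaw": 8.5},
  ],
)

```text
clock: 7.25
position: [0.6611, 0.027, 0.3065]
tool_rot: [0.932, 0.363, -0.001, -0.0]
contact_force: [0.3, -0.0, -0.4]
width: 0.993
gripper_force: 0.0
```

```bash
cat > s.py <<'E'
from plant import bot
import numpy as np
o=bot.get_obs();q=o['tool_rot']
yaw=np.degrees(2*np.arctan2(q[1],q[0]));yaw=(yaw+180)%360-180
print('t',round(o['clock'],2),'pos',(o['position']*1000).round(1),'yaw',yaw.round(2),'j',o['joint_pos'].round(3),'F',o['contact_force'].round(1),'T',o['wrist_torque'].round(3),'w',round(o['width']*85.4,1),'g',o['gripper_force'])
E
python3 s.py
```

```text
t 7.25 pos [661.1  27.  306.5] yaw 42.56 j [ 0.276  0.496  0.653 -0.    -1.729  2.037] F [ 0.3 -0.  -0.4] T [-0.042  0.019  0.029] w 84.8 g 0.0
```

play_rows(
  commands=[
    {"tx": 0, "ty": 0, "tz": 2.5, "twist": 0, "jaw": 8.5},
    {"tx": 0, "ty": 0, "tz": 2.5, "twist": 0, "jaw": 8.5},
    {"tx": 0, "ty": 0, "tz": 2.5, "twist": 0, "jaw": 8.5},
    {"tx": 0, "ty": 0, "tz": 2.5, "twist": 0, "jaw": 8.5},
    {"tx": 0, "ty": 0, "tz": 2, "twist": 0, "jaw": 8.5},
    {"tx": 0, "ty": 0, "tz": 1.4, "twist": 0, "jaw": 8.5},
    {"tx": 0, "ty": 0, "tz": 0, "twist": 0, "jaw": 8.5},
    {"tx": 0, "ty": 0, "tz": 0, "twist": 0, "jaw": 8.5},
  ],
)

```text
clock: 7.92
position: [0.6608, 0.0268, 0.1728]
tool_rot: [0.932, 0.364, -0.001, 0.0]
contact_force: [0.0, -0.0, 0.2]
width: 0.994
gripper_force: 0.0
```

play_rows(
  commands=[
    {"tx": 0, "ty": 0, "tz": 0, "twist": 0, "jaw": 4.5},
    {"tx": 0, "ty": 0, "tz": 0, "twist": 0, "jaw": 4.5},
    {"tx": 0, "ty": 0, "tz": 0, "twist": 0, "jaw": 4.5},
    {"tx": 0, "ty": 0, "tz": 0, "twist": 0, "jaw": 4.5},
    {"tx": 0, "ty": 0, "tz": 0, "twist": 0, "jaw": 4.5},
    {"tx": 0, "ty": 0, "tz": 0, "twist": 0, "jaw": 4.5},
    {"tx": 0, "ty": 0, "tz": 0, "twist": 0, "jaw": 4.5},
    {"tx": 0, "ty": 0, "tz": 0, "twist": 0, "jaw": 4.5},
  ],
)

```text
clock: 8.58
position: [0.6608, 0.0283, 0.1753]
tool_rot: [0.931, 0.364, 0.001, -0.001]
contact_force: [-5.0, 4.6, 5.5]
width: 0.623
gripper_force: 65.9
```

```bash
python3 s.py
```

```text
t 8.58 pos [660.8  28.3 175.3] yaw 42.75 j [ 2.770e-01  4.960e-01  3.240e-01 -2.000e-03 -1.397e+00  2.040e+00] F [-5.   4.6  5.5] T [ 1.476  1.775 -0.074] w 53.2 g 65.94242334365845
```

Gripped at 53 mm. I'll relieve the side load, then twist clockwise.

play_rows(
  commands=[
    {"tx": 0, "ty": -0.12, "tz": -0.2, "twist": 0, "jaw": 4.5},
    {"tx": 0, "ty": 0, "tz": 0, "twist": 0, "jaw": 4.5},
    {"tx": 0, "ty": 0, "tz": 0, "twist": 0, "jaw": 4.5},
  ],
)

```text
clock: 8.83
position: [0.6607, 0.0283, 0.1753]
tool_rot: [0.931, 0.364, 0.0, -0.0]
contact_force: [1.6, 1.7, -2.8]
width: 0.622
gripper_force: 66.5
```

```bash
python3 s.py
```

```text
t 8.83 pos [660.7  28.3 175.3] yaw 42.73 j [ 2.780e-01  4.960e-01  3.240e-01 -1.000e-03 -1.398e+00  2.038e+00] F [ 1.6  1.7 -2.8] T [ 0.723 -0.66   0.037] w 53.2 g 66.48266315460205
```

play_rows(
  commands=[
    {"tx": 0, "ty": 0, "tz": 0, "twist": 1, "jaw": 4.5},
    {"tx": 0, "ty": 0, "tz": 0, "twist": 1, "jaw": 4.5},
    {"tx": 0, "ty": 0, "tz": 0, "twist": 1, "jaw": 4.5},
  ],
)

```text
clock: 9.08
position: [0.6605, 0.0284, 0.1754]
tool_rot: [0.971, 0.238, 0.0, -0.0]
contact_force: [1.6, 1.6, -3.6]
width: 0.622
gripper_force: 66.4
```

```bash
python3 s.py
```

```text
t 9.08 pos [660.5  28.4 175.4] yaw 27.57 j [ 2.780e-01  4.960e-01  3.240e-01 -1.000e-03 -1.398e+00  1.774e+00] F [ 1.6  1.6 -3.6] T [ 0.369 -0.33   1.237] w 53.1 g 66.44766569137573
```

play_rows(
  commands=[
    {"tx": 0, "ty": 0, "tz": 0, "twist": 1, "jaw": 4.5},
    {"tx": 0, "ty": 0, "tz": 0, "twist": 1, "jaw": 4.5},
    {"tx": 0, "ty": 0, "tz": 0, "twist": 1, "jaw": 4.5},
    {"tx": 0, "ty": 0, "tz": 0, "twist": 1, "jaw": 4.5},
  ],
)

```text
clock: 9.42
position: [0.6607, 0.0283, 0.1753]
tool_rot: [0.998, 0.065, 0.0, -0.0]
contact_force: [2.3, 1.9, -2.5]
width: 0.622
gripper_force: 66.4
```

```bash
python3 s.py
```

```text
t 9.42 pos [660.7  28.3 175.3] yaw 7.5 j [ 0.278  0.496  0.324 -0.    -1.398  1.424] F [ 2.3  1.9 -2.5] T [ 0.606 -0.705  0.21 ] w 53.2 g 66.43993377685547
```

play_rows(
  commands=[
    {"tx": 0, "ty": 0, "tz": 0, "twist": 1, "jaw": 4.5},
    {"tx": 0, "ty": 0, "tz": 0, "twist": 1, "jaw": 4.5},
  ],
)

```text
clock: 9.58
position: [0.6607, 0.0283, 0.1753]
tool_rot: [1.0, -0.022, 0.0, -0.0]
contact_force: [2.2, 1.5, -2.8]
width: 0.623
gripper_force: 66.4
```

```bash
python3 s.py
```

```text
t 9.58 pos [660.7  28.3 175.3] yaw -2.5 j [ 0.278  0.496  0.324 -0.    -1.398  1.249] F [ 2.2  1.5 -2.8] T [ 0.624 -0.729  0.206] w 53.2 g 66.40613436698914
```

play_rows(
  commands=[
    {"tx": 0, "ty": 0, "tz": 0, "twist": 1, "jaw": 4.5},
    {"tx": 0, "ty": 0, "tz": 0, "twist": 1, "jaw": 4.5},
  ],
)

```text
clock: 9.75
position: [0.6607, 0.0283, 0.1753]
tool_rot: [0.994, -0.109, 0.0, -0.0]
contact_force: [1.1, 1.9, -2.9]
width: 0.621
gripper_force: 66.4
```

```bash
python3 s.py
python3 - <<'E'
from plant import bot
import cv2,numpy as np
b=[bot.snapshot(n)[0][...,::-1] for n in("scene","wrist")]
cv2.imwrite("pics/k.png",np.hstack([cv2.resize(b[0][150:300,160:330],(400,353),interpolation=cv2.INTER_CUBIC),cv2.resize(b[1],(400,353))]))
E
```

```text
t 9.75 pos [660.7  28.3 175.3] yaw -12.5 j [ 0.278  0.496  0.324 -0.    -1.398  1.075] F [ 1.1  1.9 -2.9] T [ 0.518 -0.734  0.17 ] w 53.1 g 66.4097249507904
```

View pics/k.png

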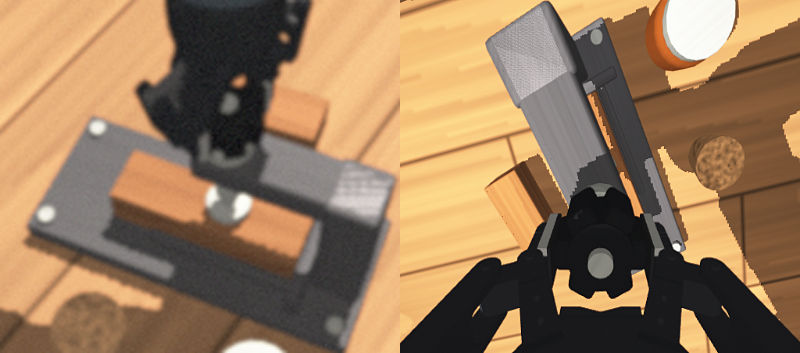

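The wrist view shows the lobes held between both pads at (545,250) and (655,250), and the knob turning with the gripper. It is now at about 0.96 rad with roughly 0.2 N m of torque. I'll continue in small steps, averaging torque readings at each one.

```bash
cat > m.py <<'E'
from plant import bot
import numpy as np
L=[]
for i in range(6):
    o=bot.get_obs();L.append(o['wrist_torque'][2]);
    if i<5: bot.snapshot("top")
q=o['tool_rot'];y=(np.degrees(2*np.arctan2(q[1],q[0]))+180)%360-180
a=np.radians((42.73-y)%360)
print('t',round(o['clock'],2),'knob',a.round(3),'T',np.round(L,3),'mean',np.mean(L).round(4),'F',o['contact_force'].round(1))
E
python3 m.py
```

```text
t 10.1 knob 0.958 T [-0.21  -0.179 -0.202 -0.187  0.016  0.04 ] mean -0.1205 F [ 3.8  2.2 -4. ]
```

play_rows(
  commands=[
    {"tx": 0, "ty": 0, "tz": 0, "twist": 1, "jaw": 4.5},
    {"tx": 0, "ty": 0, "tz": 0, "twist": 1, "jaw": 4.5},
  ],
)

```text
clock: 10.27
position: [0.6607, 0.0282, 0.1753]
tool_rot: [0.981, -0.194, 0.0, -0.0]
contact_force: [3.8, 2.4, -3.6]
width: 0.62
gripper_force: 66.4
```

```bash
python3 m.py
```

```text
t 10.52 knob 1.131 T [ 0.195 -0.221 -0.214 -0.195 -0.176 -0.178] mean -0.1312 F [ 4.   4.1 -3.8]
```

play_rows(
  commands=[
    {"tx": 0, "ty": 0, "tz": 0, "twist": 1, "jaw": 4.5},
    {"tx": 0, "ty": 0, "tz": 0, "twist": 1, "jaw": 4.5},
  ],
)

```text
clock: 10.68
position: [0.6607, 0.0282, 0.1753]
tool_rot: [0.961, -0.278, 0.0, -0.0]
contact_force: [3.9, 4.3, -3.4]
width: 0.618
gripper_force: 66.3
```

```bash
python3 m.py
```

```text
t 10.93 knob 1.306 T [ 0.217 -0.206 -0.177 -0.249 -0.193 -0.204] mean -0.1355 F [ 3.8  3.3 -3.7]
```

play_rows(
  commands=[
    {"tx": 0, "ty": 0, "tz": 0, "twist": 1, "jaw": 4.5},
    {"tx": 0, "ty": 0, "tz": 0, "twist": 1, "jaw": 4.5},
  ],
)

```text
clock: 11.1
position: [0.6607, 0.0282, 0.1753]
tool_rot: [0.933, -0.36, 0.0, -0.0]
contact_force: [3.7, 4.2, -3.4]
width: 0.62
gripper_force: 66.3
```

```bash
python3 m.py
```

```text
t 11.35 knob 1.48 T [ 0.187 -0.181 -0.187 -0.235 -0.212 -0.232] mean -0.1434 F [ 4.2  4.2 -2.5]
```

play_rows(
  commands=[
    {"tx": 0, "ty": 0, "tz": 0, "twist": 1, "jaw": 4.5},
    {"tx": 0, "ty": 0, "tz": 0, "twist": 1, "jaw": 4.5},
  ],
)

```text
clock: 11.52
position: [0.6607, 0.0282, 0.1753]
tool_rot: [0.898, -0.44, 0.0, -0.0]
contact_force: [4.2, 3.6, -3.5]
width: 0.623
gripper_force: 66.3
```

```bash
python3 m.py
```

```text
t 11.77 knob 1.655 T [ 0.152 -0.231 -0.214 -0.258 -0.152 -0.2  ] mean -0.1506 F [ 2.9  3.4 -4.5]
```

play_rows(
  commands=[
    {"tx": 0, "ty": 0, "tz": 0, "twist": 1, "jaw": 4.5},
    {"tx": 0, "ty": 0, "tz": 0, "twist": 1, "jaw": 4.5},
  ],
)

```text
clock: 11.93
position: [0.6607, 0.0282, 0.1753]
tool_rot: [0.856, -0.517, 0.0, -0.0]
contact_force: [4.1, 2.5, -3.5]
width: 0.618
gripper_force: 66.3
```

```bash
python3 m.py
```

```text
t 12.18 knob 1.829 T [ 0.211 -0.192 -0.177 -0.2   -0.186 -0.206] mean -0.1249 F [ 4.8  3.5 -3.5]
```

play_rows(
  commands=[
    {"tx": 0, "ty": 0, "tz": 0, "twist": 1, "jaw": 4.5},
    {"tx": 0, "ty": 0, "tz": 0, "twist": 1, "jaw": 4.5},
  ],
)

```text
clock: 12.35
position: [0.6606, 0.0282, 0.1754]
tool_rot: [0.808, -0.59, 0.0, -0.0]
contact_force: [4.0, 2.8, -4.1]
width: 0.624
gripper_force: 66.3
```

```bash
python3 m.py
```

```text
t 12.6 knob 2.004 T [ 0.179 -0.183 -0.198 -0.241 -0.226 -0.206] mean -0.1458 F [ 3.2  3.6 -3.4]
```

play_rows(
  commands=[
    {"tx": 0, "ty": 0, "tz": 0, "twist": 1, "jaw": 4.5},
    {"tx": 0, "ty": 0, "tz": 0, "twist": 1, "jaw": 4.5},
  ],
)

```text
clock: 12.77
position: [0.6606, 0.0282, 0.1753]
tool_rot: [0.753, -0.658, 0.0, -0.0]
contact_force: [4.7, 4.2, -4.2]
width: 0.622
gripper_force: 66.3
```

```bash
python3 m.py
```

```text
t 13.02 knob 2.178 T [ 0.197 -0.122 -0.176 -0.15  -0.194 -0.212] mean -0.1094 F [ 3.8  3.6 -3.2]
```

play_rows(
  commands=[
    {"tx": 0, "ty": 0, "tz": 0, "twist": 1, "jaw": 4.5},
    {"tx": 0, "ty": 0, "tz": 0, "twist": 1, "jaw": 4.5},
  ],
)

```text
clock: 13.18
position: [0.6606, 0.0282, 0.1753]
tool_rot: [-0.693, 0.721, -0.0, 0.0]
contact_force: [4.0, 3.2, -3.0]
width: 0.627
gripper_force: 66.3
```

```bash
python3 m.py
```

```text
t 13.43 knob 2.353 T [ 0.221 -0.195 -0.104 -0.164 -0.186 -0.165] mean -0.099 F [ 3.3  4.3 -3.9]
```

play_rows(
  commands=[
    {"tx": 0, "ty": 0, "tz": 0, "twist": 1, "jaw": 4.5},
    {"tx": 0, "ty": 0, "tz": 0, "twist": 1, "jaw": 4.5},
  ],
)

```text
clock: 13.6
position: [0.6606, 0.0282, 0.1753]
tool_rot: [-0.628, 0.778, -0.0, 0.0]
contact_force: [3.5, 3.4, -3.3]
width: 0.622
gripper_force: 66.3
```

```bash
python3 m.py
```

```text
t 13.85 knob 2.527 T [ 0.308 -0.113 -0.179 -0.121 -0.147 -0.178] mean -0.0717 F [ 3.9  3.4 -3.3]
```

play_rows(
  commands=[
    {"tx": 0, "ty": 0, "tz": 0, "twist": 1, "jaw": 4.5},
    {"tx": 0, "ty": 0, "tz": 0, "twist": 0.6, "jaw": 4.5},
  ],
)

```text
clock: 14.02
position: [0.6606, 0.0282, 0.1753]
tool_rot: [-0.572, 0.82, -0.0, 0.0]
contact_force: [3.2, 2.2, -3.6]
width: 0.619
gripper_force: 66.4
```

```bash
python3 m.py; python3 m.py
```

```text
t 14.27 knob 2.667 T [ 0.246 -0.058 -0.113 -0.114 -0.114 -0.096] mean -0.0416 F [ 3.8  3.8 -3.4]
t 14.52 knob 2.667 T [-0.096 -0.111 -0.129 -0.097 -0.183 -0.129] mean -0.1242 F [ 3.5  3.7 -4.1]
```

Touch came at about 2.05 rad. The knob is now at 2.67, which puts roughly 30 N on the block, so it's snug. I'll release and lift straight up.

play_rows(
  commands=[
    {"tx": 0, "ty": 0, "tz": 0, "twist": 0, "jaw": 6.5},
    {"tx": 0, "ty": 0, "tz": 0, "twist": 0, "jaw": 8.5},
    {"tx": 0, "ty": 0, "tz": 0, "twist": 0, "jaw": 8.5},
    {"tx": 0, "ty": 0, "tz": 0, "twist": 0, "jaw": 8.5},
    {"tx": 0, "ty": 0, "tz": 0, "twist": 0, "jaw": 8.5},
    {"tx": 0, "ty": 0, "tz": -1, "twist": 0, "jaw": 8.5},
    {"tx": 0, "ty": 0, "tz": -2, "twist": 0, "jaw": 8.5},
    {"tx": 0, "ty": 0, "tz": -3, "twist": 0, "jaw": 8.5},
    {"tx": 0, "ty": 0, "tz": -3, "twist": 0, "jaw": 8.5},
    {"tx": 0, "ty": 0, "tz": -3, "twist": 0, "jaw": 8.5},
    {"tx": 0, "ty": 0, "tz": 0, "twist": 0, "jaw": 8.5},
    {"tx": 0, "ty": 0, "tz": 0, "twist": 0, "jaw": 8.5},
    {"tx": 0, "ty": 0, "tz": 0, "twist": 0, "jaw": 8.5},
  ],
)

```text
clock: 15.6
position: [0.6601, 0.028, 0.2953]
tool_rot: [-0.572, 0.82, 0.0, 0.0]
contact_force: [-1.2, -0.7, -0.2]
width: 0.998
gripper_force: 0.0
```

```bash
python3 s.py
python3 - <<'E'
from plant import bot
from h import *
n="scene";m=bot.camera_model(n);p,d=bot.snapshot(n);np.savez("s2.npz",p=p,d=d,**m)
p,d,P=cloud("s2.npz");x,y,z=P[...,0],P[...,1],P[...,2];sat=p.max(-1).astype(int)-p.min(-1)
m=(d>0)&(x>.3)&(x<.8)&(abs(y)<.2)&(z>.05)&(z<.07)&(sat>40);k,l,s,c=cv2.connectedComponentsWithStats(m.astype('u1'))
q=P[l==1+np.argmax(s[1:,4])];print(cv2.minAreaRect((q[:,:2]*1000).astype('f4')))
k=P[(d>0)&(z>.203)&(z<.214)&(np.hypot(x-.661,y-.027)<.035)]
r=k[:,:2]-[.661,.027];a=np.arctan2(r[:,1],r[:,0]);w=np.hypot(*r.T)>.021
f=np.exp(6j*a[w]).mean();print('knob lobes mod60',np.degrees(np.angle(f)/6),'expected',(12.7-np.degrees(2.667)+30)%60-30,w.sum())
E
```

```text
t 15.6 pos [660.1  28.  295.3] yaw -110.26 j [ 0.278  0.489  0.614 -0.    -1.695 -0.632] F [-1.2 -0.7 -0.2] T [-0.058 -0.006  0.023] w 85.2 g 0.0
((647.1834716796875, 20.19768714904785), (170.02508544921875, 50.235538482666016), 11.97458553314209)
knob lobes mod60 -19.764241556942626 expected -20.107843961390557 208
```

The knob angle is confirmed by camera, the block is still home, and the arm is clear.

```bash
python3 -c "
from plant import bot
print(bot.finish_job())"
```

```text
the job is handed in; nothing more can be done
None
```

I handed the job in with the block home against the fence and the arm clear; the seized knob was broken loose and wound to about 2.67 rad, which I estimate from torque at roughly 30 N on the block, and no verdict came back.

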